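# Draw down a clamp frame with four wing screws, crosswise in two passes

### The job

Clamp the power-supply board evenly in its jig by tightening the four black wing screws clockwise in two crisscross passes: first turn each one only about as far as its broad middle mark, then go round again and turn each one fully to its stop pin. In each pass do two diagonally opposite screws and then the other two, never neighbours first, and start the second pass only when all four are at the middle mark. Let go of the screws at the end and leave the small things lying round the jig where they are.

Things in the scene. Friction and masses are not known exactly. Their poses are not given: they have to be found in the camera images.
- jig_centre (a point): centre of the jig, on the top face of its steel clamp frame, 44 mm above the bench. The jig is a heavy fixed square, 176 x 176 mm: a ribbed aluminium base with a green power-supply board lying on it, and a steel clamp frame with a window above the board. Its x axis points from the near side to the far side, its y axis to the left. The four wing screws stand at its corners, at (+-58, +-58) mm in these axes, on white dial plates 59 mm across.
- near_left_wing (a point): centre of the black upright wing of the near-left screw, at (-58, +58) mm in the jig's axes (its diagonal partner is the far-right screw), on the turning axis, 76 mm above the bench. The wing is 44 mm long, 12 mm thick and 31 mm tall (15.5 mm above and below this point); below it a 27 mm steel hub, top 55 mm above the bench. Turns with the screw: x axis along the wing to the black pointer nose at its foot, z up.
- knob_near_left (a joint): turn of the near-left wing screw in rad, clockwise seen from above: 0 = loose (pointer at the thin tick), 0.70 = pointer at the broad black middle mark, 1.40 = pointer at the small steel stop pin, a firm stop. At 0.70 the pointer points along the jig's -x axis. Starts between 0 and 0.3. Turns stiffly (about 0.12 N m all the way) and stays where it is left.
- far_right_wing (a point): centre of the black upright wing of the far-right screw, at (+58, -58) mm in the jig's axes (its diagonal partner is the near-left screw), on the turning axis, 76 mm above the bench. The wing is 44 mm long, 12 mm thick and 31 mm tall (15.5 mm above and below this point); below it a 27 mm steel hub, top 55 mm above the bench. Turns with the screw: x axis along the wing to the black pointer nose at its foot, z up.
- knob_far_right (a joint): turn of the far-right wing screw in rad, clockwise seen from above: 0 = loose (pointer at the thin tick), 0.70 = pointer at the broad black middle mark, 1.40 = pointer at the small steel stop pin, a firm stop. At 0.70 the pointer points along the jig's -x axis. Starts between 0 and 0.3. Turns stiffly (about 0.12 N m all the way) and stays where it is left.
- near_right_wing (a point): centre of the black upright wing of the near-right screw, at (-58, -58) mm in the jig's axes (its diagonal partner is the far-left screw), on the turning axis, 76 mm above the bench. The wing is 44 mm long, 12 mm thick and 31 mm tall (15.5 mm above and below this point); below it a 27 mm steel hub, top 55 mm above the bench. Turns with the screw: x axis along the wing to the black pointer nose at its foot, z up.
- knob_near_right (a joint): turn of the near-right wing screw in rad, clockwise seen from above: 0 = loose (pointer at the thin tick), 0.70 = pointer at the broad black middle mark, 1.40 = pointer at the small steel stop pin, a firm stop. At 0.70 the pointer points along the jig's -x axis. Starts between 0 and 0.3. Turns stiffly (about 0.12 N m all the way) and stays where it is left.
- far_left_wing (a point): centre of the black upright wing of the far-left screw, at (+58, +58) mm in the jig's axes (its diagonal partner is the near-right screw), on the turning axis, 76 mm above the bench. The wing is 44 mm long, 12 mm thick and 31 mm tall (15.5 mm above and below this point); below it a 27 mm steel hub, top 55 mm above the bench. Turns with the screw: x axis along the wing to the black pointer nose at its foot, z up.
- knob_far_left (a joint): turn of the far-left wing screw in rad, clockwise seen from above: 0 = loose (pointer at the thin tick), 0.70 = pointer at the broad black middle mark, 1.40 = pointer at the small steel stop pin, a firm stop. At 0.70 the pointer points along the jig's -x axis. Starts between 0 and 0.3. Turns stiffly (about 0.12 N m all the way) and stays where it is left.
- transformer_a: black and yellow ferrite transformer, 36 x 34 x 25 mm, behind the jig, a loose bystander; origin at the centre of its underside.
- module: cream power module, a small ribbed plastic box, 37 x 53 x 26 mm, behind the jig, a loose bystander; origin at the centre of its underside.
- transformer_b: black and yellow ferrite transformer, 34 x 33 x 24 mm, behind the jig, a loose bystander; origin at the centre of its underside.
- terminal: green terminal block, 9 x 21 x 10 mm, behind the jig, a loose bystander; origin at the centre of its underside.
- pen: white and black marker pen, 17 x 135 x 16 mm, lying along the jig's left side, a loose bystander; origin at the centre of its underside.

How it is judged:
By the outcome, as a careful person would: the job done as asked, in the order asked, and still so for the second after the job is handed in, with the robot touching nothing.
It also fails if it takes over 72 s, if anything falls off the work surface, if the arm or the gripper's body presses on something with over 40 N, if the wrist force passes 120 N, or if a joint passes its speed limit or range.

### The arm

A 6-joint arm with a two-finger parallel gripper is mounted at the origin on a cart in front of the work surface, level with it; the furniture and walls round the work are solid. World frame = base frame: x ahead of the robot, y to its left, z up, the work surface at z = 0. Lengths are in m, angles in rad, forces in N, time in s.
With the tool pointing down it reaches from about 0.225 to 0.725 m from the base axis. Payload 3.1 kg.
Tool frame: the origin (TCP) lies at the very end of the fingers, on their centre line; the grasp point (between the pads) lies 19 mm behind it; z points along the fingers, y is the line along which they close (so a half turn about z gives the same grasp; the last joint's range is limited). The gripper opens to 85 mm and grips with 20 to 120 N. Pads are 22 mm wide; open, the fingers measure 114 mm over their backs; the gripper's body (76 mm by 85 mm) begins 54 mm behind the grasp point. The pads swing forward as they close: fully open they stand 13 mm farther back than shut.
Start: joints at [1.078, 0.048, 0.099, 1.622, 0, 1.443], TCP at [0.187, 0.49, 0.211] pointing down, gripper open.
Joint ranges: [-2.91, 2.91], [-0.99, 1.94], [-1.21, 1.42], [-2.12, 2.29], [-1.49, 1.47], [-3.14, 3.14]. Speed limits (rad/s): [2.79, 2.79, 3.14, 3.14, 3.14, 3.14].

### API

Orientations are given as a unit quaternion [w, x, y, z].
In Python, from bench import sense, capture, camera_info, finish_job, regions_of gives the robot as it stands.
- The arm moves only by the tool move_arm, never from a script. Its argument "rows" is a list of rows, each a list of 5 numbers: the shift along the tool's x, y, z each as a share of 0.25 m, from -1 to 1, then the turn about the tool's z as a share of 45 degrees, from -1 to 1, then the gripper command: -1 is shut, 1 is fully open, values between are in proportion. In form: [[dx, dy, dz, yaw, jaw], ...]. A call has 1 to 20 rows; each row is the pose to reach, as a shift and turn from the pose commanded when the call began, along the tool's axes at that moment; what a row does not reach only later rows make up. A row lasts 1/8 s, in which the tool goes at most 62.5 mm and 10.7 degrees, less where a joint would pass 70% of its speed; a pose out of reach is approached as far as the arm can. A call with a number of a shift or a turn outside -1 to 1 is refused whole. A call with a gripper value outside its range is refused whole. The fingers move at their own pace and stop on an object; "grip_force" is the grip in N (left out, the last holds). Time passes only in rows, so rows that repeat a pose let the fingers close. It gives the time, the measured TCP pose, the force, the opening and the grip force at its end, in the units of the state.
- sense(): the state, without advancing time (a new reading comes with each control period).
- capture(name): name is "side" or "top" or "wrist"; returns the picture (384x512x3 uint8, blue, green, red); there is no depth.
- camera_info(name): a dict with "fx", "fy", "cx", "cy" (pixels), "position" and "rotation" of the camera in the world. Camera axes: x right, y down, z forward; pixel columns grow to the right and rows downward; lengths in m; the calibration is good to about 2 mm. The wrist camera is an equidistant fisheye: a pixel r from the principal point sees the ray r / f radians off the axis. A picture is of the moment at which its call begins: read the wrist's pose just before it. camera_info takes no time and is no camera call; for the wrist camera it gives the pose at the moment of the call.
- finish_job(): hands the job in; it is judged then, once.
Trained networks look in the newest picture that a camera, given by its name, has taken for a name from the list of things; names that differ only in an ending like _2 or _b are one class to them, and where a whole thing is asked for, a point or a joint stands for the part that bears it (a point fixed in the world has none). Each returns a list of dicts, best first, with "p" (0 to 1); they miss things now and then, are a little off and sometimes report something else, mostly with a low value. They report only what shows in the picture. A call takes as long as a camera call.
- regions_of(camera, label): "pixels" (384x512 bool, what is visible of it) and "box" ([left, top, right, bottom] in pixels, round what is visible of it).
The state is a dict: "time_s": time; "qpos": joint angles; "joint_velocities": joint speeds; "joint_efforts": joint torques, N m; "eef_pos": TCP position; "tool_rot": TCP orientation; "force": force on the tool from outside, world axes, zero at the start; "wrist_torque": the same for the moment, N m; "opening": finger opening in m; "grasp_force": force on a finger pad.
Only numpy, scipy, OpenCV 4.12 (cv2) and the standard library are available. Lean on these libraries where they do the work, as an engineer would, in place of code of your own. Each camera call takes 0.05 s, during which the arm holds its last target. There are 200 camera calls.

## Working session

There is one attempt and no reset: what is moved stays moved. The work goes in short steps, Python scripts to look and compute and a tool call to move; the robot and the scene stay as the last step left them, time stands still between calls to the robot, and variables do not carry over. Pictures are saved under pics/ and viewed, at most 10 in all, crops included, and the job is handed in when it is done.

Besides the shell and the picture viewer there is one more tool, called after "Emit:" as name([rows], argument=value, ...), one row to a line, values as JSON. move_arm: Moves the arm, as the interface text tells. Shift numbers are shares of 0.25 m and turn numbers shares of 45 degrees, none past 1 either way. Its arguments: {"type":"object","properties":{"rows":{"type":"array","items":{"type":"array","items":{"type":"number","minimum":-1,"maximum":1}}},"grip_force":{"type":"number"}},"required":["rows"]}

```bash
mkdir -p pics
cat > h.py <<'E'
import numpy as np, cv2
from bench import sense, capture, camera_info, finish_job, regions_of
def ray(cam,uv):
    c=camera_info(cam); x=(uv[0]-c["cx"])/c["fx"]; y=(uv[1]-c["cy"])/c["fy"]
    d=np.array([x,y,1.])
    if cam=="wrist":
        r=np.hypot(x,y); d=np.array([x/r*np.sin(r),y/r*np.sin(r),np.cos(r)]) if r>1e-9 else np.array([0,0,1.])
    return np.array(c["position"]),np.array(c["rotation"]).reshape(3,3)@d
def at_z(cam,uv,z):
    p,d=ray(cam,uv); return p+d*(z-p[2])/d[2]
E
python3 - <<'E'
from h import *
s=sense(); print({k:np.round(v,3) for k,v in s.items()})
ims=[capture("top"),capture("side")]
cv2.imwrite("pics/a.png",ims[0]); cv2.imwrite("pics/b.png",ims[1])
print(camera_info("top"))
for n in ["near_left_wing","far_right_wing","near_right_wing","far_left_wing"]:
    for r in regions_of("top",n)[:4]:
        v,u=np.nonzero(r["pixels"]); print(n,r["p"],r["box"],len(u),at_z("top",(u.mean(),v.mean()),.076).round(4))
E
```

```text
{'time_s': np.float64(0.0), 'qpos': array([ 1.078,  0.049,  0.098,  1.622, -0.   ,  1.443]), 'joint_velocities': array([-0.002,  0.001,  0.   , -0.001, -0.001, -0.001]), 'joint_efforts': array([ 0.0000e+00, -3.3878e+01,  3.2002e+01,  2.0000e-02, -0.0000e+00,
        0.0000e+00]), 'eef_pos': array([0.187, 0.49 , 0.21 ]), 'tool_rot': array([-0.   ,  0.181,  0.983, -0.001]), 'force': array([ 0.139,  0.355, -0.099]), 'wrist_torque': array([-0.006,  0.013, -0.021]), 'grasp_force': np.float64(0.0), 'opening': np.float64(0.085)}
{'fx': 493.28576342394376, 'fy': 493.28576342394376, 'cx': 261.86768532472234, 'cy': 183.4392842980519, 'position': array([0.44313324, 0.27880556, 0.9395617 ]), 'rotation': array([ 0.0496641 , -0.69574449,  0.71522696, -0.0438574 ])}Traceback (most recent call last):
  File "<stdin>", line 8, in <module>
  File "h.py", line 10, in at_z
    p,d=ray(cam,uv); return p+d*(z-p[2])/d[2]
        ~~~^^^^^^^^
  File "h.py", line 8, in ray
    return np.array(c["position"]),np.array(c["rotation"]).reshape(3,3)@d
                                   ~~~~~~~~~~~~~~~~~~~~~~~~~~~~~~~^^^^^
ValueError: cannot reshape array of size 4 into shape (3,3)
```

View pics/a.png

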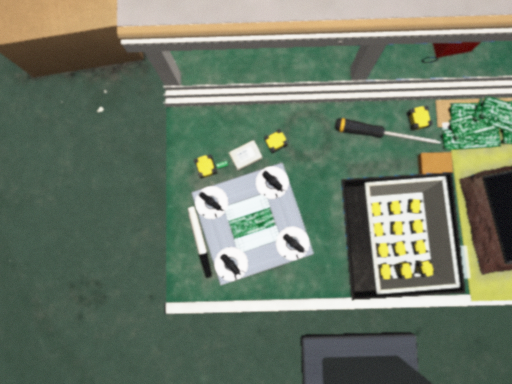

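The top picture shows the jig, turned, around pixel (252,222). The wings are at about (211,203), (271,182), (292,243) and (230,264), with the pen to the left and the small parts behind. I'll fix the quaternion handling and measure.

```bash
sed -i 's/^import numpy.*/import numpy as np, cv2\nfrom scipy.spatial.transform import Rotation as R/; s/np.array(c\["rotation"\]).reshape(3,3)@d/R.from_quat(c["rotation"],scalar_first=True).apply(d)/' h.py
python3 - <<'E'
from h import *
im=capture("top")
for n in ["near_left_wing","far_right_wing","near_right_wing","far_left_wing"]:
    for r in regions_of("top",n)[:4]:
        v,u=np.nonzero(r["pixels"]); print(n,round(r["p"],2),r["box"],len(u),at_z("top",(u.mean(),v.mean()),.076).round(4))
for n in ["jig_centre","pen","module","transformer_a"]:
    for r in regions_of("top",n)[:2]:
        v,u=np.nonzero(r["pixels"]); print(n,round(r["p"],2),r["box"],len(u),at_z("top",(u.mean(),v.mean()),.01).round(4))
# white dial plates at z~.045
h=cv2.cvtColor(im,cv2.COLOR_BGR2HSV)
cv2.imwrite("pics/c.png",cv2.resize(im[150:300,170:330],(800,750),interpolation=cv2.INTER_CUBIC)[:600])
cv2.imwrite("pics/d.png",cv2.resize(im[155:290,180:325],None,fx=4.4,fy=4.4,interpolation=cv2.INTER_CUBIC))
E
```

```text
near_left_wing 0.83 [219.2, 252.3, 241.3, 273.1] 250 [0.4195 0.3432 0.076 ]
far_right_wing 0.67 [263.6, 168.1, 283.8, 191.7] 249 [0.5613 0.2677 0.076 ]
near_right_wing 0.57 [285.4, 233.4, 304.6, 252.4] 259 [0.4518 0.2332 0.076 ]
far_left_wing 0.61 [194.7, 190.6, 222.7, 211.8] 255 [0.529  0.3768 0.076 ]
jig_centre 0.56 [198.6, 193.2, 223.6, 209.5] 274 [0.5352 0.3836 0.01  ]
pen 0.65 [186.1, 206.2, 210.7, 281.2] 637 [0.4582 0.405  0.01  ]
module 0.56 [229.4, 142.0, 260.4, 171.6] 561 [0.6226 0.3159 0.01  ]
module 0.4 [186.2, 203.6, 209.6, 281.3] 607 [0.46   0.4054 0.01  ]
transformer_a 0.74 [263.7, 129.6, 288.2, 153.6] 311 [0.6478 0.2562 0.01  ]
transformer_a 0.63 [195.0, 153.2, 218.7, 176.9] 373 [0.6047 0.392  0.01  ]
```

View pics/d.png

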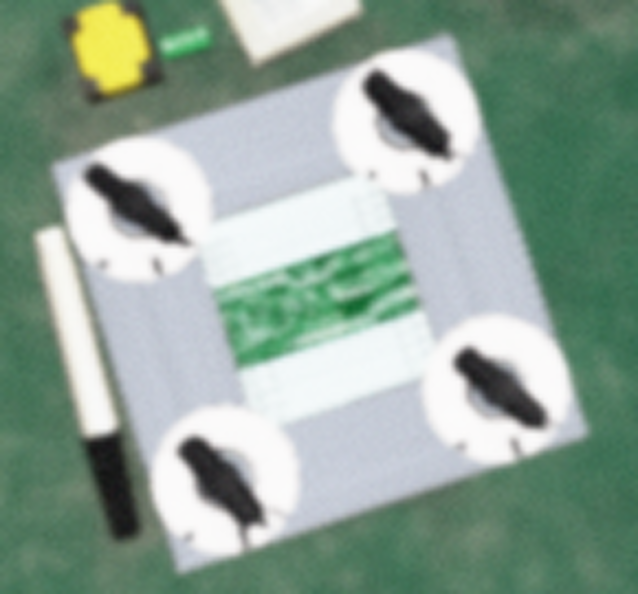

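View pics/b.png

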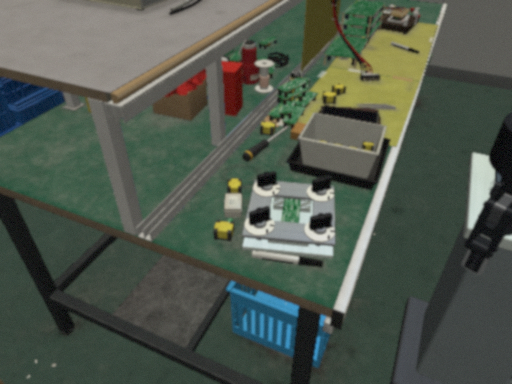

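The crop shows each dial's thin tick at lower left and its middle mark pointing along jig -x. All four pointers are still on the loose side, and the jig yaw is about 17°. Next I'll fit the dials and wing directions more precisely.

```bash
cat >> h.py <<'E'
N={"NL":(-58,58),"FR":(58,-58),"NR":(-58,-58),"FL":(58,58)}
def proj(cam,P):
    c=camera_info(cam); p=R.from_quat(c["rotation"],scalar_first=True).inv().apply(np.array(P)-c["position"])
    return np.array([c["fx"]*p[0]/p[2]+c["cx"],c["fy"]*p[1]/p[2]+c["cy"]])
def pose():
    s=sense(); r=R.from_quat(s["tool_rot"],scalar_first=True).as_matrix(); return s,np.array(s["eef_pos"]),r,np.degrees(np.arctan2(r[1,1],r[0,1]))
def wing_angle(im,cx,cy,rad=18):
    # dark wing pixels about projected dial centre -> world line angle via at_z
    g=im.max(axis=2); v,u=np.nonzero(g<75); k=np.hypot(u-cx,v-cy)<rad; u,v=u[k],v[k]
    P=np.array([at_z("top",(a,b),.076)[:2] for a,b in zip(u,v)]); m=P.mean(0)
    w,V=np.linalg.eigh(np.cov((P-m).T)); d=V[:,1]; 
    return np.degrees(np.arctan2(d[1],d[0]))%180,m,len(u)
E
python3 - <<'E'
from h import *
im=capture("top")
g0={"NL":(.4195,.3432),"FR":(.5613,.2677),"NR":(.4518,.2332),"FL":(.529,.3768)}
white=((im.min(axis=2)>205)).astype(np.uint8)
pts={}
for n,g in g0.items():
    c=proj("top",[*g,.046]); 
    m=np.zeros_like(white); cv2.circle(m,tuple(np.int32(c.round())),19,1,-1); 
    v,u=np.nonzero(white&m); (ec,er)=cv2.minEnclosingCircle(np.stack([u,v],1).astype(np.float32))
    hull=cv2.convexHull(np.stack([u,v],1).astype(np.int32)); M=cv2.moments(hull); hc=(M["m10"]/M["m00"],M["m01"]/M["m00"])
    pts[n]=at_z("top",hc,.046)[:2]
    print(n,np.round(ec,1),round(er,1),np.round(hc,1),pts[n].round(4),wing_angle(im,*c)[0].round(1),wing_angle(im,*c)[1].round(4))
A=np.array([N[n] for n in pts])/1000; B=np.array(list(pts.values()))
H=(A-A.mean(0)).T@(B-B.mean(0)); th=np.arctan2(H[0,1]-H[1,0],H[0,0]+H[1,1]); c=B.mean(0)
Rm=np.array([[np.cos(th),-np.sin(th)],[np.sin(th),np.cos(th)]])
print("yaw",np.degrees(th),c,"resid mm",((A@Rm.T+c-B)*1e3).round(1))
for n,a in zip(pts,A): print(n,(Rm@a+c).round(4))
E
```

```text
NL [230.7 262.6] 18.7 [231.3 262.8] [0.4205 0.3431] 40.0 [0.4193 0.3435]
FR [271.4 184.2] 18.9 [271.  183.6] [0.5614 0.2679] 44.0 [0.5626 0.2664]
NR [291.5 242.5] 18.3 [291.6 242.6] [0.4534 0.234 ] 48.6 [0.4527 0.2333]
FL [212.4 202.7] 18.7 [212.4 202.6] [0.5296 0.3755] 50.9 [0.53   0.3771]
yaw 16.791969660050253 [0.49123516 0.30511909] resid mm [[-1.6  0.8]
 [ 2.1 -1.5]
 [-0.9 -1.2]
 [ 0.4  1.9]]
NL [0.419  0.3439]
FR [0.5635 0.2663]
NR [0.4525 0.2328]
FL [0.53   0.3774]
```

```bash
cat >> h.py <<'E'
C={"NL":(.419,.3439),"FR":(.5635,.2663),"NR":(.4525,.2328),"FL":(.53,.3774)}
def plan(xy,z,w):
    "row shares to put TCP over xy at z, pads across a wing line at world angle w"
    s,p,r,ty=pose(); d=r.T@(np.array([*xy,z])-p)/.25
    dy=-((w+90-ty+90)%180-90)/45
    print("shift",d.round(3),"yaw",round(dy,3),"now",p.round(4),"ty",round(ty,1),"q",np.round(s["qpos"],2),"t",s["time_s"],"open",s["opening"])
E
python3 -c "
from h import *
plan(C['NL'],.13,40)"
```

```text
shift [-1.075 -0.217  0.324] yaw -1.353 now [0.1873 0.4905 0.2111] ty 69.1 q [1.08 0.05 0.1  1.62 0.   1.44] t 0.65 open 0.08549032006544448
```

Emit:
move_arm([
  [-0.25,-0.05,0,-0.24,0],
  [-0.5,-0.1,0,-0.48,0],
  [-0.75,-0.15,0.1,-0.72,0],
  [-1,-0.2,0.2,-0.96,0],
  [-1,-0.2,0.3,-1,0],
  [-1,-0.2,0.3,-1,0],
], grip_force=60)

```text
time_s: 1.4
eef_pos: [0.4026, 0.3515, 0.132]
tool_rot: [-0.003, -0.207, 0.978, -0.002]
force: [-0.4, -0.4, 0.1]
opening: 0.0424
grasp_force: 0.0
```

```bash
python3 -c "
from h import *
cv2.imwrite('pics/e.png',capture('wrist'))
plan(C['NL'],.062,40)"
```

```text
shift [-0.047 -0.06   0.288] yaw -0.357 now [0.4024 0.3531 0.1341] ty 113.9 q [ 0.59  0.08 -0.02  1.48  0.    0.18] t 1.45 open 0.04271253806827397
```

View pics/e.png

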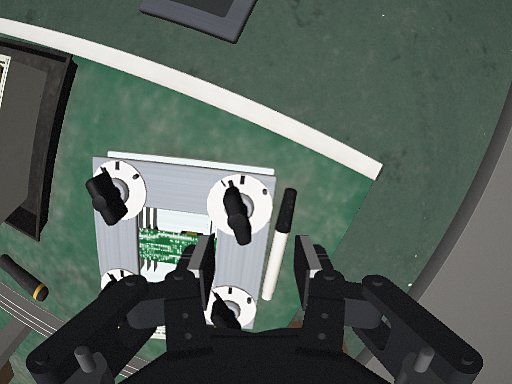

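The wrist view shows the near-left wing at about (237,212), between and ahead of the open fingers and clear of the pen. I'll line up and descend.

Emit:
move_arm([
  [-0.05,-0.06,0.05,-0.18,0],
  [-0.05,-0.06,0.12,-0.36,0],
  [-0.05,-0.06,0.22,-0.36,0],
  [-0.05,-0.06,0.285,-0.36,0],
  [-0.05,-0.06,0.285,-0.36,0],
])

```text
time_s: 2.08
eef_pos: [0.4192, 0.3461, 0.0641]
tool_rot: [-0.001, -0.345, 0.939, -0.0]
force: [0.3, -0.1, -0.4]
opening: 0.0425
grasp_force: 0.0
```

```bash
python3 -c "
from h import *
cv2.imwrite('pics/f.png',capture('wrist'))
plan(C['NL'],.062,40)"
```

```text
shift [ 0.01  -0.005  0.013] yaw 0.008 now [0.4201 0.3465 0.0652] ty 130.3 q [ 0.57  0.12 -0.12  1.34  0.   -0.14] t 2.125 open 0.04276715722086367
```

View pics/f.png

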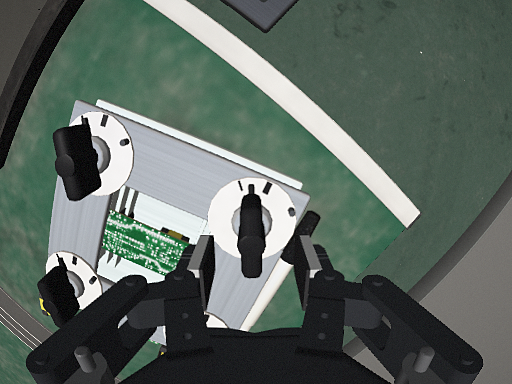

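Fingers straddle the wing, which sits at about (252,230) and is aligned. I'll close, then turn to the middle mark.

Emit:
move_arm([
  [0.01,-0.005,0.01,0,-1],
  [0.01,-0.005,0.01,0,-1],
  [0.01,-0.005,0.01,0,-1],
  [0.01,-0.005,0.01,0,-1],
  [0.01,-0.005,0.01,0.18,-1],
  [0.01,-0.005,0.01,0.36,-1],
  [0.01,-0.005,0.01,0.52,-1],
  [0.01,-0.005,0.01,0.52,-1],
  [0.01,-0.005,0.01,0.52,-1],
])

```text
time_s: 3.25
eef_pos: [0.4195, 0.3441, 0.0633]
tool_rot: [0.0, -0.147, 0.989, 0.001]
force: [-3.2, 0.9, 5.0]
opening: 0.0073
grasp_force: 59.6
```

```bash
python3 -c "
from h import *
cv2.imwrite('pics/g.png',capture('wrist'))
plan(C['NL'],.062,16.8);print(sense()['wrist_torque'])"
```

```text
shift [ 0.002 -0.     0.005] yaw 0.003 now [0.4195 0.3441 0.0633] ty 106.9 q [ 0.56  0.11 -0.13  1.33  0.    0.27] t 3.3 open 0.007565133809913415
[0.23171965 0.64017346 0.08472586]
```

View pics/g.png

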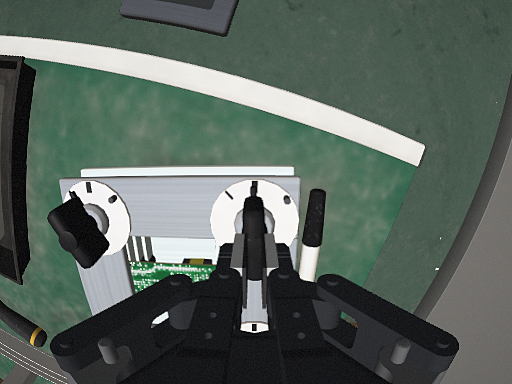

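The near-left pointer stands at its middle mark at (254,185), gripped. Next is the diagonal one, far-right.

```bash
python3 -c "
from h import *
plan(C['FR'],.062,44)"
```

```text
shift [-0.461 -0.465  0.005] yaw -0.602 now [0.4195 0.3441 0.0633] ty 106.9 q [ 0.56  0.11 -0.13  1.33  0.    0.27] t 3.3 open 0.007565133809913415
```

Emit:
move_arm([
  [0,0,0,0,0],
  [0,0,0,0,0],
  [0,0,0,0,0],
  [0,0,-0.14,0,0],
  [-0.03,-0.03,-0.26,-0.1,0],
  [-0.18,-0.18,-0.26,-0.3,0],
  [-0.33,-0.33,-0.26,-0.5,0],
  [-0.46,-0.465,-0.26,-0.6,0],
  [-0.46,-0.465,-0.24,-0.6,0],
  [-0.46,-0.465,-0.12,-0.6,0],
  [-0.46,-0.465,0,-0.6,0],
  [-0.46,-0.465,0.005,-0.6,0],
])

```text
time_s: 4.8
eef_pos: [0.5597, 0.265, 0.0573]
tool_rot: [-0.004, -0.374, 0.927, 0.0]
force: [-0.6, -0.5, 0.5]
opening: 0.0431
grasp_force: 0.0
```

```bash
python3 -c "
from h import *
plan(C['FR'],.062,44)
im=capture('wrist');cv2.imwrite('pics/i.png',im)
t=capture('top')
for n in C:print(n,[np.round(x,3) for x in wing_angle(t,*proj('top',[*C[n],.06]))])"
```

```text
shift [-0.014 -0.007 -0.019] yaw -0.002 now [0.5597 0.265  0.0573] ty 133.9 q [ 0.33  0.32  0.1   1.36  0.   -0.43] t 4.8 open 0.04314255197723309
NL [np.float64(18.365), array([0.419, 0.344]), np.int64(125)]
FR [np.float64(54.787), array([0.543, 0.277]), np.int64(81)]
NR [np.float64(12.082), array([0.448, 0.256]), np.int64(157)]
FL [np.float64(51.273), array([0.53 , 0.377]), np.int64(112)]
```

View pics/i.png

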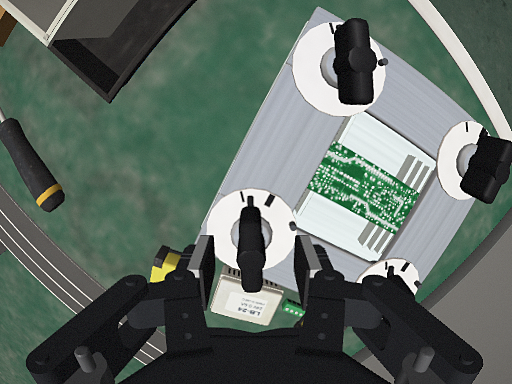

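The fingers straddle the far-right wing, aligned at about (252,240). Near-left stayed at its middle mark. I'll close and turn.

Emit:
move_arm([
  [-0.01,-0.005,-0.01,0,-1],
  [-0.01,-0.005,-0.01,0,-1],
  [-0.01,-0.005,-0.01,0,-1],
  [-0.01,-0.005,-0.01,0,-1],
  [-0.01,-0.005,-0.01,0.2,-1],
  [-0.01,-0.005,-0.01,0.4,-1],
  [-0.01,-0.005,-0.01,0.6,-1],
  [-0.01,-0.005,-0.01,0.6,-1],
  [-0.01,-0.005,-0.01,0.6,-1],
])

```text
time_s: 6.02
eef_pos: [0.5665, 0.2665, 0.0643]
tool_rot: [0.001, -0.148, 0.989, 0.0]
force: [-0.3, -0.9, 4.2]
opening: -0.0
grasp_force: 1.9
```

```bash
python3 -c "
from h import *
plan(C['FR'],.062,16.8);plan(C['NR'],.062,48.6)"
```

```text
shift [0.012 0.003 0.009] yaw 0.005 now [0.5665 0.2665 0.0643] ty 107.0 q [ 0.33  0.32  0.12  1.37 -0.    0.04] t 6.025 open -2.1614608251206635e-05
shift [0.475 0.005 0.009] yaw -0.702 now [0.5665 0.2665 0.0643] ty 107.0 q [ 0.33  0.32  0.12  1.37 -0.    0.04] t 6.025 open -2.1614608251206635e-05
```

The opening is 0, so the pads missed the wing. I'll look.

```bash
python3 -c "
from h import *
im=capture('wrist');t=capture('top')
a=cv2.resize(im[150:384,130:380],(400,374));b=cv2.resize(t[160:280,190:320],(400,374),interpolation=cv2.INTER_CUBIC)
cv2.imwrite('pics/j.png',np.hstack([a,b]))
s,p,r,ty=pose();ci=camera_info('wrist');print(r.T@(ci['position']-p), R.from_quat(ci['rotation'],scalar_first=True).as_matrix().T@r)
def pw(P):
    q=R.from_quat(ci['rotation'],scalar_first=True).inv().apply(np.array(P)-ci['position']);th=np.arctan2(np.hypot(q[0],q[1]),q[2]);k=ci['fx']*th/np.hypot(q[0],q[1]);return (q[:2]*k+[ci['cx'],ci['cy']]).round(1)
print('tcp',pw(p),'grasp',pw(p-r[:,2]*.019))
for n in C:print(n,'dial',pw([*C[n],.046]),'top',pw([*C[n],.0915]))
"
```

```text
[ 0.07557152  0.00041148 -0.16214214] [[ 1.82878061e-04  9.99999957e-01  2.30621548e-04]
 [-9.54889988e-01  2.43113741e-04 -2.96959679e-01]
 [-2.96959722e-01 -1.65910797e-04  9.54889991e-01]]
tcp [253.4 233.2] grasp [253.3 248. ]
NL dial [428.7  51.8] top [470.6  43.1]
FR dial [254.5 217.3] top [254.6 250.5]
NR dial [255.2  33.5] top [255.6  11.3]
FL dial [414.4 215.5] top [448.  242.8]
```

View pics/j.png

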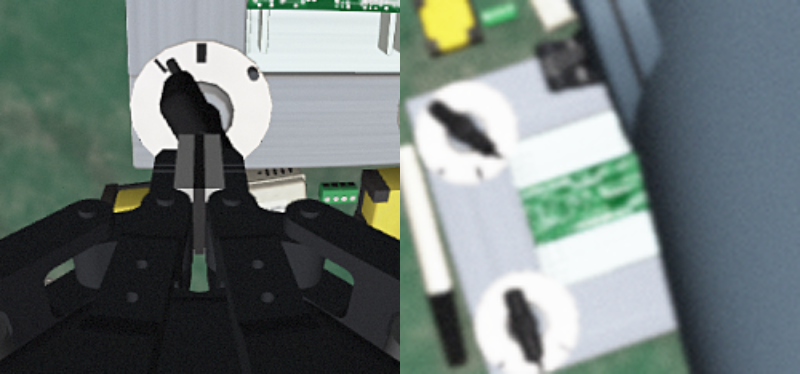

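The near-left pointer is still at middle. The far-right wing, at crop (200,100), hasn't turned, and the shut pads at crop (200,160) look higher or further back than I assumed. I'll compute where the visible pad corners really are in the tool frame.

```bash
python3 -c "
from h import *
s,p,r,ty=pose();ci=camera_info('wrist');print(ci['fx'],ci['cx'],ci['cy'],s['eef_pos'])
def tr(uv):
    o,d=ray('wrist',uv);return r.T@(o-p),r.T@d
# open picture i: inner corners at y=+-.0215
for uv,y in [((213,235),.0215),((297,238),.0215),((201,300),.0215),((205,275),.0215)]:
    o,d=tr(uv); k=(np.sign(d[1])*y-o[1])/d[1]; print(uv,(o+d*k).round(4))
im=cv2.imread('pics/i.png');a=cv2.resize(im[210:330,170:340],(790,558),interpolation=cv2.INTER_CUBIC);cv2.imwrite('pics/k.png',a)
"
```

```text
297.3186396354542 254.03375902594883 193.18692861492403 [0.56647481 0.2664796  0.0643006 ]
(213, 235) [ 0.0078 -0.0215 -0.0193]
(297, 238) [ 0.0118  0.0215 -0.0312]
(201, 300) [-0.001  -0.0215 -0.0644]
(205, 275) [ 0.0026 -0.0215 -0.0506]
```

View pics/k.png

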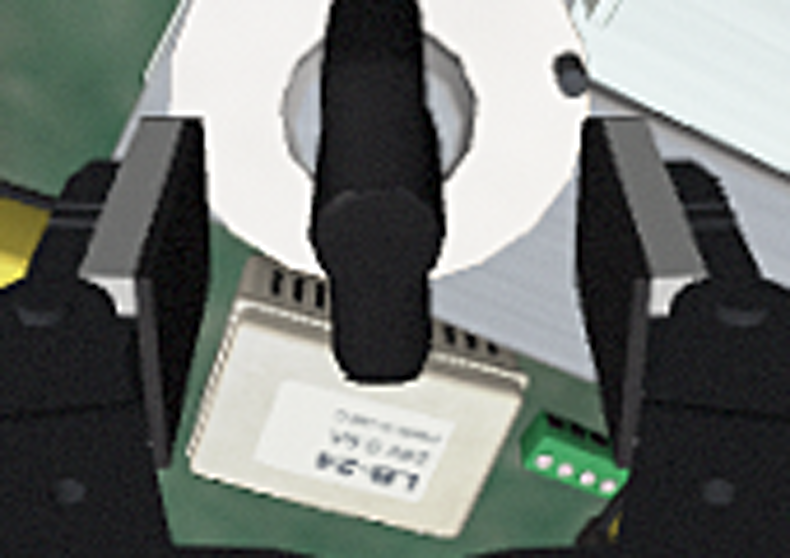

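The pad lower edges resolve to about 22 mm behind the reported TCP, both half-open and shut. The pads therefore only caught the wing's rounded top and slipped off it. I'll regrip at TCP z ≈ 0.05, which clears the hub and dial under either reading.

Emit:
move_arm([
  [0,0,-0.1,0,-1],
  [0.01,0,-0.18,-0.2,-0.6],
  [0.01,0,-0.18,-0.4,0],
  [0.01,0,-0.18,-0.6,0],
  [0.01,0,-0.18,-0.6,0],
  [0.01,0,-0.08,-0.6,0],
  [0.01,0,0.02,-0.6,0],
  [0.01,0,0.055,-0.6,0],
  [0.01,0,0.055,-0.6,0],
])

```text
time_s: 7.25
eef_pos: [0.5627, 0.2654, 0.0487]
tool_rot: [-0.001, -0.373, 0.928, 0.0]
force: [1.0, 0.9, -0.2]
opening: 0.0427
grasp_force: 0.0
```

Emit:
move_arm([
  [0,0,0,0,-1],
  [0,0,0,0,-1],
  [0,0,0,0,-1],
  [0,0,0,0,-1],
])

```text
time_s: 7.75
eef_pos: [0.5641, 0.2665, 0.0515]
tool_rot: [0.001, -0.374, 0.927, 0.0]
force: [-2.5, 1.3, 5.6]
opening: 0.01
grasp_force: 60.9
```

```bash
python3 -c "
from h import *
plan(C['FR'],.05,16.8)"
```

```text
shift [0.002 0.001 0.006] yaw 0.603 now [0.5641 0.2665 0.0515] ty 133.9 q [ 0.33  0.32  0.1   1.34  0.   -0.43] t 7.75 open 0.010013282678770002
```

Emit:
move_arm([
  [0,0,0,0.2,-1],
  [0,0,0,0.4,-1],
  [0,0,0,0.6,-1],
  [0,0,0,0.6,-1],
  [0,0,0,0.6,-1],
])

```text
time_s: 8.38
eef_pos: [0.5641, 0.2665, 0.0515]
tool_rot: [0.001, -0.147, 0.989, 0.001]
force: [-2.5, 2.2, 6.2]
opening: 0.0103
grasp_force: 60.9
```

```bash
python3 -c "
from h import *
plan(C['NR'],.048,48.6)
cv2.imwrite('pics/l.png',cv2.resize(capture('wrist')[100:300,120:400],None,fx=2,fy=2))"
```

```text
shift [0.466 0.001 0.013] yaw -0.705 now [0.5641 0.2665 0.0515] ty 106.9 q [0.33 0.32 0.1  1.34 0.   0.04] t 8.375 open 0.010341622378027122
```

View pics/l.png

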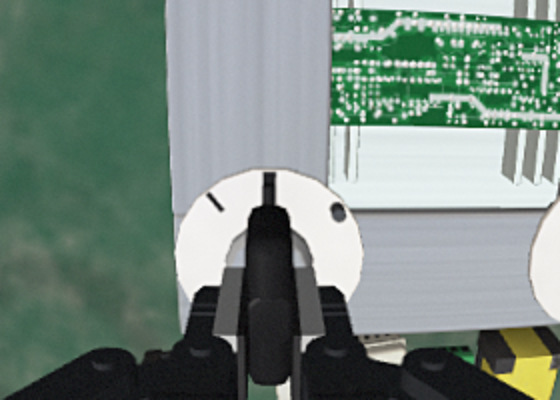

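The far-right pointer is at its middle mark, crop (268,190). The picture budget is spent, so from here I'll check by numbers. Next is near-right.

Emit:
move_arm([
  [0,0,0,0,0],
  [0,0,0,0,0],
  [0,0,0,0,0],
  [0,0,-0.12,0,0],
  [0.02,0,-0.24,-0.1,0],
  [0.2,0,-0.24,-0.3,0],
  [0.4,0,-0.24,-0.5,0],
  [0.466,0,-0.24,-0.7,0],
  [0.466,0,-0.22,-0.705,0],
  [0.466,0,-0.1,-0.705,0],
  [0.466,0,-0.02,-0.705,0],
  [0.466,0,0,-0.705,0],
  [0.466,0,0,-0.705,0],
])

```text
time_s: 10.05
eef_pos: [0.4525, 0.2318, 0.0496]
tool_rot: [-0.0, -0.411, 0.912, -0.0]
force: [-0.2, 0.8, 0.1]
opening: 0.0426
grasp_force: 0.0
```

```bash
cat >> h.py <<'E'
def pw(P):
    ci=camera_info('wrist');q=R.from_quat(ci['rotation'],scalar_first=True).inv().apply(np.array(P)-ci['position']);h=np.hypot(q[0],q[1]);k=ci['fx']*np.arctan2(h,q[2])/h
    return q[:2]*k+[ci['cx'],ci['cy']]
def dialcheck(n):
    "blob of white dial in wrist view vs prediction"
    im=capture('wrist');c=pw([*C[n],.046]);m=np.zeros(im.shape[:2],np.uint8);cv2.circle(m,tuple(np.int32(c)),55,1,-1)
    w=((im.min(axis=2)>215)&(m>0)).astype(np.uint8);k,l,st,ce=cv2.connectedComponentsWithStats(w)
    b=1+st[1:,4].argmax();print(n,'pred',c.round(1),'box',st[b])
def angles():
    t=capture('top')
    for n in C:print(n,[np.round(x,3) for x in wing_angle(t,*proj('top',[*C[n],.06]),rad=15)])
E
python3 -c "
from h import *
plan(C['NR'],.048,48.6)
dialcheck('NR');angles()
for r in regions_of('wrist','near_right_wing')[:4]:print(r['p'],r['box'])"
```

```text
shift [-0.003  0.003  0.006] yaw -0.001 now [0.4525 0.2318 0.0496] ty 138.6 q [ 0.34  0.03 -0.24  1.3  -0.   -0.51] t 10.05 open 0.042608615102780585
NR pred [255.2 230.4] box [ 249  188   53   96 2019]
NL [np.float64(19.002), array([0.419, 0.344]), np.int64(128)]
FR [np.float64(15.793), array([0.562, 0.267]), np.int64(111)]
NR [np.float64(26.427), array([0.463, 0.235]), np.int64(23)]
FL [np.float64(50.864), array([0.53 , 0.377]), np.int64(116)]
0.62 [232.4, 193.2, 278.6, 295.6]
```

```bash
python3 -c "
from h import *
capture('wrist')
r=regions_of('wrist','near_right_wing')[0];M=r['pixels']
for v in range(190,300,10):
    u=np.nonzero(M[v])[0];print(v,u.min() if len(u) else 0,u.max() if len(u) else 0)"
```

```text
190 0 0
200 253 259
210 245 267
220 239 272
230 234 277
240 236 275
250 241 270
260 240 270
270 244 267
280 245 267
290 247 264
```

It's aligned: the wing is symmetric about col 255.5. Close and turn 31.8°.

Emit:
move_arm([
  [0,0,0,0,-1],
  [0,0,0,0,-1],
  [0,0,0,0,-1],
  [0,0,0,0,-1],
  [0,0,0,0.2,-1],
  [0,0,0,0.4,-1],
  [0,0,0,0.6,-1],
  [0,0,0,0.71,-1],
  [0,0,0,0.71,-1],
  [0,0,0,0.71,-1],
])

```text
time_s: 11.55
eef_pos: [0.4518, 0.2327, 0.0504]
tool_rot: [-0.0, -0.146, 0.989, 0.001]
force: [-3.0, 2.4, 4.9]
opening: 0.0106
grasp_force: 61.0
```

```bash
python3 -c "
from h import *
plan(C['FL'],.05,50.9)"
```

```text
shift [-0.467  0.464  0.003] yaw -0.758 now [0.4518 0.2327 0.0504] ty 106.8 q [ 0.34  0.03 -0.24  1.3   0.    0.05] t 11.55 open 0.010631143223087725
```

Emit:
move_arm([
  [0,0,0,0,0],
  [0,0,0,0,0],
  [0,0,0,0,0],
  [0,0,-0.12,0,0],
  [-0.02,0.02,-0.24,-0.1,0],
  [-0.16,0.16,-0.24,-0.3,0],
  [-0.31,0.31,-0.24,-0.5,0],
  [-0.46,0.46,-0.24,-0.7,0],
  [-0.467,0.464,-0.24,-0.76,0],
  [-0.467,0.464,-0.14,-0.76,0],
  [-0.467,0.464,-0.04,-0.76,0],
  [-0.467,0.464,0,-0.76,0],
  [-0.467,0.464,0,-0.76,0],
])

```text
time_s: 13.18
eef_pos: [0.53, 0.3759, 0.0487]
tool_rot: [-0.001, -0.429, 0.903, -0.0]
force: [-0.2, 0.2, 0.0]
opening: 0.0425
grasp_force: 0.0
```

```bash
python3 -c "
from h import *
plan(C['FL'],.048,50.9)
angles();capture('wrist')
r=regions_of('wrist','far_left_wing')
for q in r[:3]:print(q['p'],q['box'])
M=r[0]['pixels']
for v in range(200,300,20):
    u=np.nonzero(M[v])[0];print(v,u.min() if len(u) else 0,u.max() if len(u) else 0)"
```

```text
shift [-0.005  0.004  0.003] yaw -0.001 now [0.53   0.3759 0.0487] ty 140.9 q [ 0.51  0.4   0.18  1.36 -0.   -0.37] t 13.175 open 0.04252768875210656h.py:21: RuntimeWarning: Mean of empty slice.
  P=np.array([at_z("top",(a,b),.076)[:2] for a,b in zip(u,v)]); m=P.mean(0)
  ret = ret.dtype.type(ret / rcount)
  avg = a.mean(axis, **keepdims_kw)
  ret = um.true_divide(
h.py:22: RuntimeWarning: Degrees of freedom <= 0 for slice
  w,V=np.linalg.eigh(np.cov((P-m).T)); d=V[:,1];
  c *= np.true_divide(1, fact)
  c *= np.true_divide(1, fact)
Traceback (most recent call last):
ValueError: not enough values to unpack (expected 2, got 0)

During handling of the above exception, another exception occurred:

Traceback (most recent call last):
  File "h.py", line 40, in angles
    for n in C:print(n,[np.round(x,3) for x in wing_angle(t,*proj('top',[*C[n],.06]),rad=15)])
                                               ~~~~~~~~~~^^^^^^^^^^^^^^^^^^^^^^^^^^^^^^^^^^^
  File "h.py", line 22, in wing_angle
    w,V=np.linalg.eigh(np.cov((P-m).T)); d=V[:,1];
        ~~~~~~~~~~~~~~^^^^^^^^^^^^^^^^^
numpy.linalg.LinAlgError: 0-dimensional array given. Array must be at least two-dimensional
```

Only the top view is blocked by the arm, and the pose is as planned. Close and turn 34°.

Emit:
move_arm([
  [-0.005,0.004,0,0,-1],
  [-0.005,0.004,0,0,-1],
  [-0.005,0.004,0,0,-1],
  [-0.005,0.004,0,0,-1],
  [-0.005,0.004,0,0.2,-1],
  [-0.005,0.004,0,0.4,-1],
  [-0.005,0.004,0,0.6,-1],
  [-0.005,0.004,0,0.757,-1],
  [-0.005,0.004,0,0.757,-1],
  [-0.005,0.004,0,0.757,-1],
])

```text
time_s: 14.48
eef_pos: [0.532, 0.3781, 0.0516]
tool_rot: [0.002, -0.146, 0.989, 0.0]
force: [-0.7, -0.1, 6.5]
opening: 0.0101
grasp_force: 61.0
```

Emit:
move_arm([
  [0,0,0,0,0],
  [0,0,0,0,0],
  [0,0,0,0,0],
  [0,0,-0.12,0,0],
  [0,0,-0.25,0,0],
  [0.2,0,-0.4,0,0],
  [0.4,0,-0.5,0,0],
  [0.6,0,-0.5,0,0],
  [0.8,0,-0.5,0,0],
  [0.8,0,-0.5,0,0],
])

```text
time_s: 15.72
eef_pos: [0.3356, 0.319, 0.1741]
tool_rot: [-0.001, -0.147, 0.989, -0.0]
force: [0.8, 0.2, 0.5]
opening: 0.0425
grasp_force: 0.0
```

```bash
sed -i 's/    for n in C:print(n,\[np.round.*/    for n in C:\n        try: print(n,[np.round(x,3) for x in wing_angle(t,*proj("top",[*C[n],.06]),rad=15)])\n        except Exception: print(n,"hidden")/' h.py
python3 -W ignore -c "
from h import *
angles();plan(C['NL'],.048,16.8)
capture('wrist')
for q in regions_of('wrist','knob_near_left')[:5]:print(q['p'],q['box'])"
```

```text
NL [np.float64(18.946), array([0.419, 0.344]), np.int64(127)]
FR [np.float64(16.114), array([0.562, 0.267]), np.int64(113)]
NR [np.float64(16.574), array([0.452, 0.234]), np.int64(109)]
FL [np.float64(17.902), array([0.529, 0.377]), np.int64(126)]
shift [-0.338 -0.002  0.506] yaw 0.002 now [0.3379 0.3199 0.1745] ty 106.9 q [ 0.61 -0.11 -0.13  1.55 -0.    0.32] t 15.775 open 0.042476086523732186
```

All four are at the middle mark within 2°. Now pass 2, starting with near-left.

Emit:
move_arm([
  [-0.2,0,0.1,0,0],
  [-0.338,0,0.2,0,0],
  [-0.338,0,0.28,0,0],
  [-0.338,0,0.4,0,0],
  [-0.338,0,0.48,0,0],
  [-0.338,0,0.504,0,0],
  [-0.338,0,0.504,0,0],
])

```text
time_s: 16.75
eef_pos: [0.4208, 0.3447, 0.0485]
tool_rot: [-0.0, -0.146, 0.989, -0.0]
force: [0.3, -0.6, -0.4]
opening: 0.0426
grasp_force: 0.0
```

Emit:
move_arm([
  [0,0,0,0,-1],
  [0,0,0,0,-1],
  [0,0,0,0,-1],
  [0,0,0,0,-1],
  [0,0,0,0.2,-1],
  [0,0,0,0.4,-1],
  [0,0,0,0.6,-1],
  [0,0,0,0.8,-1],
  [0,0,0,0.9,-1],
  [0,0,0,0.97,-1],
  [0,0,0,0.97,-1],
  [0,0,0,0.97,-1],
])

```text
time_s: 18.25
eef_pos: [0.4212, 0.3435, 0.0503]
tool_rot: [0.002, 0.231, 0.973, -0.001]
force: [0.4, -5.2, 7.4]
opening: 0.0101
grasp_force: 65.1
```

```bash
python3 -W ignore -c "
from h import *
plan(C['FR'],.048,16.8);print(sense()['wrist_torque'])"
```

```text
shift [-0.647 -0.02   0.012] yaw -0.967 now [0.4212 0.3435 0.0503] ty 63.3 q [ 0.56  0.12 -0.14  1.3  -0.    1.03] t 18.25 open 0.010075467645493701
[-1.11697427 -0.15520228  0.851842  ]
```

The stop is clearly reached: wrist torque z is 0.85 against 0.08 N m while turning. On to far-right.

Emit:
move_arm([
  [0,0,0,0,0],
  [0,0,0,0,0],
  [0,0,0,0,0],
  [0,0,-0.12,0,0],
  [-0.05,0,-0.24,-0.1,0],
  [-0.25,0,-0.24,-0.3,0],
  [-0.45,-0.01,-0.24,-0.5,0],
  [-0.64,-0.02,-0.24,-0.7,0],
  [-0.647,-0.02,-0.24,-0.9,0],
  [-0.647,-0.02,-0.16,-0.967,0],
  [-0.647,-0.02,-0.06,-0.967,0],
  [-0.647,-0.02,0.004,-0.967,0],
  [-0.647,-0.02,0.004,-0.967,0],
])

```text
time_s: 19.88
eef_pos: [0.5605, 0.2667, 0.0455]
tool_rot: [-0.002, -0.145, 0.989, -0.0]
force: [-0.2, 0.3, 0.9]
opening: 0.0425
grasp_force: 0.0
```

```bash
python3 -W ignore -c "
from h import *
plan(C['FR'],.048,16.8);angles()"
```

```text
shift [-0.011 -0.005 -0.01 ] yaw -0.003 now [0.5605 0.2667 0.0455] ty 106.7 q [0.34 0.33 0.09 1.34 0.   0.04] t 19.875 open 0.042526593404955605
NL [np.float64(155.811), array([0.419, 0.344]), np.int64(123)]
FR [np.float64(27.407), array([0.541, 0.272]), np.int64(29)]
NR [np.float64(12.098), array([0.448, 0.256]), np.int64(41)]
FL [np.float64(17.739), array([0.529, 0.377]), np.int64(121)]
```

Emit:
move_arm([
  [-0.01,-0.005,-0.005,0,-1],
  [-0.01,-0.005,-0.005,0,-1],
  [-0.01,-0.005,-0.005,0,-1],
  [-0.01,-0.005,-0.005,0,-1],
  [-0.01,-0.005,-0.005,0.2,-1],
  [-0.01,-0.005,-0.005,0.4,-1],
  [-0.01,-0.005,-0.005,0.6,-1],
  [-0.01,-0.005,-0.005,0.8,-1],
  [-0.01,-0.005,-0.005,0.9,-1],
  [-0.01,-0.005,-0.005,0.97,-1],
  [-0.01,-0.005,-0.005,0.97,-1],
  [-0.01,-0.005,-0.005,0.97,-1],
])

```text
time_s: 21.42
eef_pos: [0.5662, 0.2657, 0.051]
tool_rot: [0.002, 0.232, 0.973, -0.001]
force: [0.2, -2.7, 7.7]
opening: 0.0102
grasp_force: 65.0
```

```bash
python3 -W ignore -c "
from h import *
plan(C['NR'],.048,16.8);print(sense()['wrist_torque'])"
```

```text
shift [ 0.347 -0.323  0.011] yaw -0.969 now [0.5662 0.2657 0.051 ] ty 63.2 q [ 0.33  0.33  0.1   1.34 -0.    0.8 ] t 21.425 open 0.010238546740516928
[-0.6531551  -0.06283909  0.98483873]
```

Emit:
move_arm([
  [0,0,0,0,0],
  [0,0,0,0,0],
  [0,0,0,0,0],
  [0,0,-0.12,0,0],
  [0.02,-0.02,-0.24,-0.1,0],
  [0.15,-0.14,-0.24,-0.3,0],
  [0.28,-0.26,-0.24,-0.5,0],
  [0.347,-0.323,-0.24,-0.7,0],
  [0.347,-0.323,-0.24,-0.9,0],
  [0.347,-0.323,-0.16,-0.969,0],
  [0.347,-0.323,-0.06,-0.969,0],
  [0.347,-0.323,0,-0.969,0],
  [0.347,-0.323,0,-0.969,0],
])

```text
time_s: 23.05
eef_pos: [0.4495, 0.2336, 0.0473]
tool_rot: [-0.002, -0.145, 0.989, -0.0]
force: [0.4, -0.3, 0.9]
opening: 0.0426
grasp_force: 0.0
```

```bash
python3 -W ignore -c "
from h import *
plan(C['NR'],.048,16.8);angles()"
```

```text
shift [-0.011 -0.006 -0.003] yaw -0.004 now [0.4495 0.2336 0.0473] ty 106.6 q [ 0.35  0.03 -0.24  1.3   0.    0.06] t 23.05 open 0.04264619402138223
NL [np.float64(155.838), array([0.419, 0.344]), np.int64(124)]
FR [np.float64(158.051), array([0.563, 0.267]), np.int64(109)]
NR [np.float64(22.393), array([0.46, 0.24]), np.int64(28)]
FL [np.float64(18.357), array([0.529, 0.377]), np.int64(126)]
```

Emit:
move_arm([
  [-0.01,-0.005,0,0,-1],
  [-0.01,-0.005,0,0,-1],
  [-0.01,-0.005,0,0,-1],
  [-0.01,-0.005,0,0,-1],
  [-0.01,-0.005,0,0.2,-1],
  [-0.01,-0.005,0,0.4,-1],
  [-0.01,-0.005,0,0.6,-1],
  [-0.01,-0.005,0,0.8,-1],
  [-0.01,-0.005,0,0.9,-1],
  [-0.01,-0.005,0,0.98,-1],
  [-0.01,-0.005,0,0.98,-1],
  [-0.01,-0.005,0,0.98,-1],
])

```text
time_s: 24.6
eef_pos: [0.455, 0.2323, 0.0505]
tool_rot: [0.002, 0.236, 0.972, -0.001]
force: [0.9, -5.0, 5.7]
opening: 0.0104
grasp_force: 66.6
```

```bash
python3 -W ignore -c "
from h import *
plan(C['FL'],.048,16.8);print(sense()['wrist_torque'])"
```

```text
shift [-0.001  0.653  0.009] yaw -0.979 now [0.455  0.2323 0.0505] ty 62.7 q [ 0.34  0.04 -0.23  1.3  -0.    0.82] t 24.6 open 0.010380466243955274
[-0.98928433 -0.15164953  1.11416594]
```

Emit:
move_arm([
  [0,0,0,0,0],
  [0,0,0,0,0],
  [0,0,0,0,0],
  [0,0,-0.12,0,0],
  [0,0.05,-0.24,-0.1,0],
  [0,0.25,-0.24,-0.3,0],
  [0,0.45,-0.24,-0.5,0],
  [0,0.64,-0.24,-0.7,0],
  [0,0.653,-0.24,-0.9,0],
  [0,0.653,-0.16,-0.979,0],
  [0,0.653,-0.06,-0.979,0],
  [0,0.653,0,-0.979,0],
  [0,0.653,0,-0.979,0],
])

```text
time_s: 26.22
eef_pos: [0.5275, 0.3776, 0.0468]
tool_rot: [-0.002, -0.144, 0.99, -0.001]
force: [0.0, -0.6, 0.5]
opening: 0.0426
grasp_force: 0.0
```

```bash
python3 -W ignore -c "
from h import *
plan(C['FL'],.048,16.8);angles()"
```

```text
shift [-0.009 -0.004 -0.005] yaw -0.005 now [0.5275 0.3776 0.0468] ty 106.6 q [0.52 0.4  0.18 1.36 0.   0.23] t 26.225 open 0.04259384471746311
NL hidden
FR [np.float64(158.204), array([0.563, 0.267]), np.int64(107)]
NR [np.float64(157.75), array([0.453, 0.234]), np.int64(101)]
FL [np.float64(43.601), array([0.542, 0.36 ]), np.int64(2)]
```

Emit:
move_arm([
  [-0.01,-0.004,0,0,-1],
  [-0.01,-0.004,0,0,-1],
  [-0.01,-0.004,0,0,-1],
  [-0.01,-0.004,0,0,-1],
  [-0.01,-0.004,0,0.2,-1],
  [-0.01,-0.004,0,0.4,-1],
  [-0.01,-0.004,0,0.6,-1],
  [-0.01,-0.004,0,0.8,-1],
  [-0.01,-0.004,0,0.9,-1],
  [-0.01,-0.004,0,0.98,-1],
  [-0.01,-0.004,0,0.98,-1],
  [-0.01,-0.004,0,0.98,-1],
])

```text
time_s: 27.78
eef_pos: [0.533, 0.3767, 0.0509]
tool_rot: [0.002, 0.236, 0.972, -0.001]
force: [0.5, -4.8, 6.6]
opening: 0.0102
grasp_force: 66.8
```

```bash
python3 -W ignore -c "
from h import *
plan(C['FL'],.15,16.8);print(sense()['wrist_torque'])"
```

```text
shift [ 0.01  -0.003 -0.397] yaw -0.981 now [0.533  0.3767 0.0509] ty 62.6 q [ 0.51  0.4   0.19  1.36 -0.    0.99] t 27.775 open 0.01024204021961749
[-1.06033163 -0.16129605  1.16641432]
```

Emit:
move_arm([
  [0,0,0,0,0],
  [0,0,0,0,0],
  [0,0,0,0,0],
  [0,0,-0.12,0,0],
  [0,0,-0.25,0,0],
  [0.2,0,-0.4,0,0],
  [0.4,0,-0.5,0,0],
  [0.6,0,-0.5,0,0],
  [0.8,0,-0.5,0,0],
  [0.8,0,-0.5,0,0],
  [0.8,0,-0.5,0,0],
])

```text
time_s: 29.15
eef_pos: [0.3544, 0.4706, 0.1737]
tool_rot: [0.0, 0.238, 0.971, -0.0]
force: [0.8, -0.9, 0.1]
opening: 0.0426
grasp_force: 0.0
```

```bash
python3 -W ignore -c "
from h import *
angles();print(pose()[1])
for n in ['pen','module','transformer_a','terminal']:
    for r in regions_of('top',n)[:2]: print(n,round(r['p'],2),r['box'])"
```

```text
NL [np.float64(156.135), array([0.419, 0.344]), np.int64(125)]
FR [np.float64(158.051), array([0.563, 0.267]), np.int64(109)]
NR [np.float64(156.986), array([0.453, 0.234]), np.int64(106)]
FL [np.float64(157.904), array([0.529, 0.377]), np.int64(141)]
[0.35492021 0.47022973 0.17366741]
pen 0.85 [186.0, 205.0, 211.0, 280.9]
module 0.75 [233.7, 139.2, 263.2, 172.5]
transformer_a 0.57 [263.6, 127.4, 290.0, 154.6]
transformer_a 0.56 [192.2, 152.4, 217.3, 177.2]
terminal 0.38 [219.2, 161.4, 227.5, 166.9]
```

```bash
python3 -c "
from bench import finish_job; print(finish_job())"
```

```text
the job is handed in; nothing more can be done
None
```

All four wing screws were brought to the middle mark and then to their stops in crisscross order (near-left, far-right, near-right, far-left both times), then released; one early grip missed the far-right wing without turning it, the small parts look unmoved, and the job was handed in at about 29 s.

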